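Return a culture dish to the upright growing rack

TASK

Take the round dish that stands on edge in the single stand and lower it, still on edge, into the free end slot of the three-slot rack, so that the middle slot stays empty between the two dishes. Let go only once it is down in the slot, and do not disturb the dish already in the rack.

Things in the scene. Friction and masses are not known exactly. Their poses are not given: they have to be found in the camera images.
- dish_center (a point): The dish to move: round, closed, milky white, rigid, 90 mm across, 15 mm thick, 20 to 50 g, standing on edge, loose, in the single stand. Point: centre of the disc, at first 53 mm above the table (top rim at 98 mm); z axis: the disc's axis, across its thickness, level while on edge. Above the dividers (56 mm) it is free to be pinched across its thickness; it lifts straight up.
- stand: The single stand that holds the dish at the start: fixed grey metal base 92 x 64 mm with one slot between two dividers, shaped like the rack's slots. Origin: centre of its underside on the table; z up, y across the slot (across the dish's thickness), x along the slot. The dish's centre lies 53 mm above the origin.
- end_slot (a point): Free end slot of the fixed grey metal rack (92 x 160 mm, 3 slots 50 mm apart). Point: a seated dish's centre, 53 mm above the table. z up, x along the slot, y across it, to the empty middle slot (+50 mm) and the neighbour (+100). Dividers 23 mm apart, 76 mm long, upright to 42 mm above the table, then lips flare to a 39 mm mouth at 56 mm. Two low rods carry and centre the dish, bottom at 8 mm.
- neighbour_center (a point): The dish already in the rack, in the slot at the other end: same size and look, standing on edge, loose; to be left alone. Point: centre of the disc, 53 mm above the table; z axis across its thickness, level.

How it is judged:
By the outcome, as a careful person would: the job done as asked, in the order asked, and still so for the second after the job is handed in, with the robot touching nothing.
It also fails if it takes over 38 s, if anything falls off the work surface, if the arm or the gripper's body presses on something with over 40 N, if the wrist force passes 120 N, or if a joint passes its speed limit or range.

ROBOT

A 6-joint arm with a two-finger parallel gripper is mounted at the origin on a cart in front of the work surface, level with it; the furniture and walls round the work are solid. World frame = base frame: x ahead of the robot, y to its left, z up, the work surface at z = 0. Lengths are in m, angles in rad, forces in N, time in s.
With the tool pointing down it reaches from about 0.375 to 0.975 m from the base axis. Payload 3.8 kg.
Tool frame: the origin (TCP) lies between the finger pads; the fingertips stand 22 mm ahead of it and the grasp point (between the pads) lies 3 mm ahead of it (bot.finger_overhang is the distance from the TCP to the fingertips, in m); x points along the fingers, y is the direction in which the jaws open and shut, and the axes are right-handed (so a half turn about x gives the same grasp; the last joint's range is limited). The gripper opens to 85 mm and grips with 20 to 120 N. Pads are 22 mm wide; open, the fingers measure 114 mm over their backs; the gripper's body (76 mm by 85 mm) begins 54 mm behind the grasp point. The pads swing forward as they close: fully open they stand 13 mm farther back than shut.
Start: joints at [1.21, 0.264, 1.604, -0, 1.274, -0.037], TCP at [0.215, 0.64, 0.253] pointing down, gripper open.
Joint ranges: [-2.63, 2.63], [-0.94, 2.18], [0.31, 2.57], [-1.31, 4.45], [0, 2.66], [-2.55, 2.55]. Speed limits (rad/s): [2.57, 2.57, 3.14, 3.14, 3.14, 3.14].

INTERFACE

Orientations are given as a rotation vector (axis times angle).
In Python, from workcell import bot gives the robot as it stands. The module is installed in compiled form; this text tells all that it offers.
- The arm moves only by the tool arm_command, never from a script. Its argument "series" is a list that holds one entry, the list of rows, each a list of 7 numbers: the turn, a rotation vector about the tool's x, y, z in rad, then the shift along the tool's x, y, z in cm, then the opening, from 0 (shut) to 1 (fully open). In form: [[[rx, ry, rz, x, y, z, grip], ...]]. A call has 1 to 10 rows; each row shifts and turns the pose as measured when the row begins, along the tool's axes as they then stand; what a row does not reach is not made up. A row lasts 1/10 s, in which the tool goes at most 50 mm and 8.59 degrees, less where a joint would pass 70% of its speed; a pose out of reach is approached as far as the arm can. A call is refused whole if a number of a shift passes 5 or a number of a turn 0.15, either way. A call with a gripper value outside its range is refused whole. The fingers move at their own pace and stop on an object; "newtons" is the grip in N (left out, the last holds). Time passes only in rows, so rows that do not move let the fingers close. It gives the time, the measured TCP pose, the force and the opening at its end, in the units of the state.
- bot.read_state(): the state, without advancing time (a new reading comes with each control period).
- bot.read_camera(name): name is "scene" or "top" or "wrist"; returns (picture, depth): 384x512x3 uint8, blue, green, red; 384x512 float32, m along the optical axis (not along the pixel's ray), 0 where there is no reading.
- bot.camera_info(name): a dict with "K" (3x3 intrinsics, pixels), "extrinsics" (4x4, takes a point from camera to world coordinates). Camera axes: x right, y down, z forward; pixel columns grow to the right and rows downward; lengths in m; the calibration is good to about 2 mm. The wrist camera is an equidistant fisheye: a pixel r from the principal point sees the ray r / f radians off the axis. A picture is of the moment at which its call begins: read the wrist's pose just before it. camera_info takes no time and is no camera call; for the wrist camera it gives the pose at the moment of the call.
- bot.finish_job(): hands the job in, once; it reports no verdict.
The state is a dict: "time": time; "q": joint angles; "joint_vel": joint speeds; "joint_torque": joint torques, N m; "tool_pos": TCP position; "tcp_rot": TCP orientation; "wrist_force": force on the tool from outside, world axes, zero at the start; "torque": the same for the moment, N m; "width": opening from 0.0 (shut) to 1.0 (fully open).
Only numpy, scipy, OpenCV 4.12 (cv2) and the standard library are available. Lean on these libraries where they do the work, as an engineer would, in place of code of your own. Each camera call takes 0.05 s, during which the arm holds its last target.

## Working session

There is one attempt and no reset: what is moved stays moved. The work goes in short steps, Python scripts to look and compute and a tool call to move; the robot and the scene stay as the last step left them, time stands still between calls to the robot, and variables do not carry over. Pictures are saved under pics/ and viewed, and the job is handed in when it is done.

Besides the shell and the picture viewer there is one more tool, called after "Call:" by a JSON object that holds its "method" and its "body", one argument or row to a line. arm_command: Moves the arm, as the interface text tells. Its arguments: {"type":"object","properties":{"series":{"type":"array"},"newtons":{"type":"number"}},"required":["series"]}

```bash
mkdir -p pics
python3 - <<'E'
from workcell import bot
import cv2,numpy as np
print(bot.read_state())
for n in ("scene","top","wrist"):
    i=bot.camera_info(n);p,d=bot.read_camera(n)
    print(n,i["K"],np.round(i["extrinsics"],4).tolist())
    cv2.imwrite(f"pics/{n}0.png",p);np.savez(f"{n}0.npz",p=p,d=d,K=i["K"],E=i["extrinsics"])
    print((d>0).mean())
E
```

```text
{'time': 0.0, 'q': array([ 1.21010965e+00,  2.64768870e-01,  1.60541973e+00,  5.98921287e-05,
        1.27368484e+00, -3.69079481e-02]), 'joint_vel': array([-7.41035646e-04, -4.08020105e-04, -9.78207755e-04,  8.48906401e-07,
       -5.48162653e-04,  5.14093884e-04]), 'joint_torque': array([-9.36014985e-04, -5.15103364e+01, -3.67319119e+01, -3.34418701e-05,
        1.26480989e-02, -2.09196662e-05]), 'tool_pos': array([0.21449444, 0.63927641, 0.25192668]), 'tcp_rot': array([ 0.25237217,  1.55632523, -0.2558793 ]), 'wrist_force': array([ 0.36440718, -0.06873239,  0.11278149]), 'torque': array([ 0.02875249,  0.00171106, -0.055331  ]), 'width': 1.000660437474774}
scene [[377.5851457    0.         257.96912261]
 [  0.         377.5851457  199.54845913]
 [  0.           0.           1.        ]] [[0.8586, -0.2705, 0.4355, 0.1175], [-0.5126, -0.4451, 0.7342, -0.8076], [-0.0047, -0.8537, -0.5208, 0.5371], [0.0, 0.0, 0.0, 1.0]]
0.9960683186848959
top [[386.38768697   0.         248.61077361]
 [  0.         386.38768697 193.81721906]
 [  0.           0.           1.        ]] [[-0.012, -0.9974, 0.0709, 0.4463], [-0.9997, 0.0134, 0.0202, -0.1413], [-0.0211, -0.0706, -0.9973, 1.0623], [0.0, 0.0, 0.0, 1.0]]
0.9958546956380209
wrist [[297.31863964   0.         253.55961703]
 [  0.         297.31863964 190.80062999]
 [  0.           0.           1.        ]] [[0.3178, 0.9038, 0.2868, 0.1401], [0.9482, -0.3023, -0.0979, 0.6643], [-0.0018, 0.303, -0.953, 0.3733], [0.0, 0.0, 0.0, 1.0]]
0.9959615071614584
```

```bash
ls pics
```

```text
scene0.png
top0.png
wrist0.png
```

View pics/scene0.png

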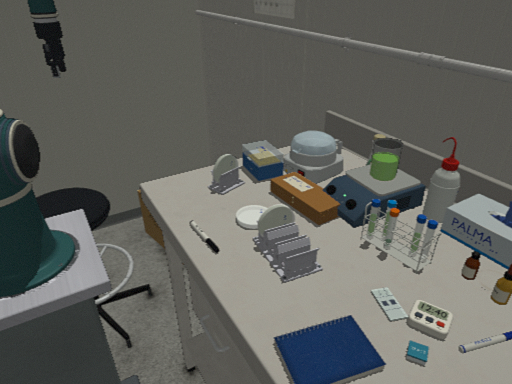

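View pics/top0.png

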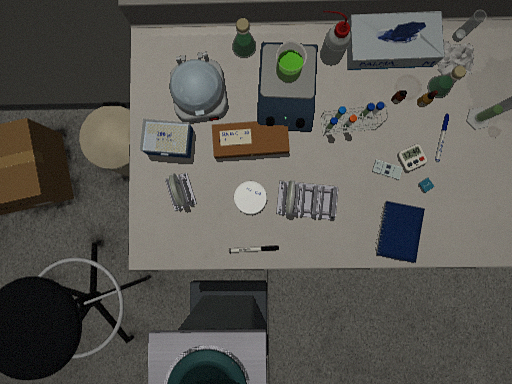

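View pics/wrist0.png

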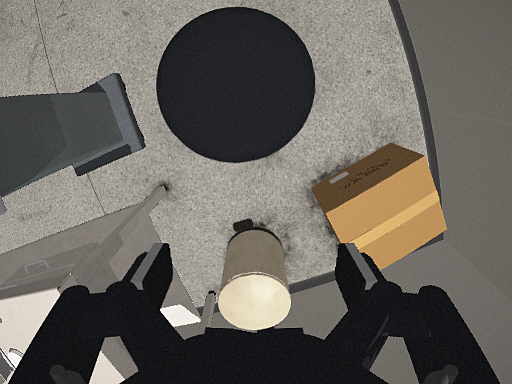

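Scene and top show the stand with its dish at top-view (181,192). The rack is at (308,200), with the neighbour in its left (+y) slot and the free end slot at the right (~330). I'll measure coarsely from depth.

```bash
cat > h.py <<'E'
import numpy as np,cv2
def cloud(f):
    z=np.load(f);p,d,K,E=z["p"],z["d"],z["K"],z["E"]
    v,u=np.mgrid[:384,:512]
    X=np.stack([(u-K[0,2])/K[0,0]*d,(v-K[1,2])/K[1,1]*d,d],-1)
    return p,d,X@E[:3,:3].T+E[:3,3]
E
python3 - <<'E'
from h import *
p,d,W=cloud("top0.npz")
cv2.imwrite("pics/topzoom.png",cv2.resize(p[160:230,150:350],None,fx=4,fy=4,interpolation=cv2.INTER_CUBIC))
for name,(u0,u1) in dict(stand=(155,210),rack=(272,345)).items():
    w=W[165:225,u0:u1].reshape(-1,3)
    for lo,hi in ((.03,.065),(.07,.2)):
        m=(w[:,2]>lo)&(w[:,2]<hi); q=w[m]
        if len(q)<5: print(name,lo,len(q));continue
        r=cv2.minAreaRect((q[:,:2]*1000).astype(np.float32))
        print(name,lo,len(q),q.mean(0).round(4),q.min(0).round(3),q.max(0).round(3),r)
p,d,W=cloud("scene0.npz")
for name,(u0,u1,v0,v1) in dict(stand=(200,245,145,195),rack=(250,325,200,280)).items():
    w=W[v0:v1,u0:u1].reshape(-1,3)
    for lo,hi in ((.03,.06),(.062,.2)):
        m=(w[:,2]>lo)&(w[:,2]<hi); q=w[m]
        if len(q)<5: print(name,lo,len(q));continue
        r=cv2.minAreaRect((q[:,:2]*1000).astype(np.float32))
        print(name,lo,len(q),q.mean(0).round(4),q.min(0).round(3),q.max(0).round(3),r)
cv2.imwrite("pics/scenezoom.png",cv2.resize(p[140:290,200:330],None,fx=4,fy=4,interpolation=cv2.INTER_CUBIC))
E
```

```text
stand 0.03 254 [0.5308 0.0664 0.0507] [0.491 0.038 0.031] [0.575 0.099 0.065] ((531.284423828125, 68.56689453125), (87.62964630126953, 44.1938591003418), 16.40473175048828)
stand 0.07 214 [0.5304 0.0668 0.0881] [0.493 0.051 0.07 ] [0.571 0.087 0.099] ((532.3262939453125, 68.85975646972656), (81.982421875, 15.567984580993652), 17.07642364501953)
rack 0.03 778 [ 0.5036 -0.2797  0.0496] [ 0.46  -0.352  0.03 ] [ 0.552 -0.205  0.065] ((502.4977111816406, -278.142578125), (143.73377990722656, 85.42820739746094), 82.96565246582031)
rack 0.07 192 [ 0.508  -0.2276  0.0893] [ 0.469 -0.238  0.071] [ 0.548 -0.218  0.102] ((508.5125427246094, -228.03082275390625), (14.805031776428223, 80.1495590209961), 83.44227600097656)
stand 0.03 306 [0.533  0.0661 0.0468] [0.485 0.04  0.03 ] [0.635 0.163 0.06 ] ((567.7780151367188, 93.2378921508789), (185.47164916992188, 55.57863235473633), 29.219362258911133)
stand 0.062 273 [0.5277 0.0668 0.078 ] [0.486 0.05  0.062] [0.636 0.158 0.097] ((567.302978515625, 94.78165435791016), (179.1866912841797, 35.41166305541992), 32.55836486816406)
rack 0.03 1720 [ 0.5175 -0.2734  0.0444] [ 0.455 -0.353  0.03 ] [ 0.678 -0.15   0.06 ] ((538.2238159179688, -238.67141723632812), (266.55865478515625, 143.46372985839844), 46.017120361328125)
rack 0.062 462 [ 0.5014 -0.232   0.0793] [ 0.463 -0.24   0.062] [ 0.547 -0.216  0.098] ((505.5628662109375, -227.810302734375), (17.678922653198242, 85.05757141113281), 84.05181884765625)
```

```bash
cat >> h.py <<'E'
from scipy.spatial.transform import Rotation as R
def need(s,pos,ang):
    """ang deg: direction of tool y in world (mod 180); tool x down"""
    Rc=R.from_rotvec(s["tcp_rot"]).as_matrix()
    best=None
    for a in (ang,ang+180):
        y=np.array([np.cos(np.radians(a)),np.sin(np.radians(a)),0]);x=np.array([0,0,-1.])
        Rt=np.stack([x,y,np.cross(x,y)],1)
        rv=R.from_matrix(Rc.T@Rt).as_rotvec()
        if best is None or np.linalg.norm(rv)<np.linalg.norm(best): best=rv
    return best.round(3),(Rc.T@(np.array(pos)-s["tool_pos"])*100).round(2)
E
python3 - <<'E'
from h import *
from workcell import bot
s=bot.read_state()
print(R.from_rotvec(s["tcp_rot"]).as_matrix().round(3),s["q"].round(3))
print(need(s,(.532,.069,.25),107),need(s,(.532,.069,.25),83.5))
p,d,W=cloud("top0.npz")
w=W[115:160,135:200].reshape(-1,3);w=w[w[:,2]>.03];print(w.min(0),w.max(0))
E
```

```text
[[-0.001  0.318  0.948]
 [-0.002  0.948 -0.318]
 [-1.    -0.002 -0.   ]] [ 1.21   0.265  1.605  0.     1.274 -0.037]
(array([-0.621, -0.001,  0.002]), array([  0.3 , -43.98,  48.24])) (array([-0.21 , -0.   ,  0.002]), array([  0.3 , -43.98,  48.24]))
[ 0.44633099 -0.14130446  0.0304495 ] [0.73592419 0.16181938 1.06228205]
```

View pics/topzoom.png

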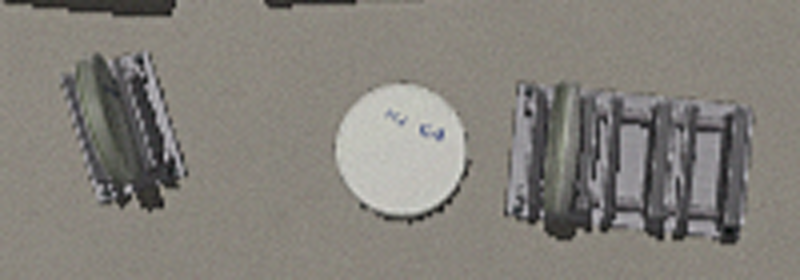

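View pics/scenezoom.png

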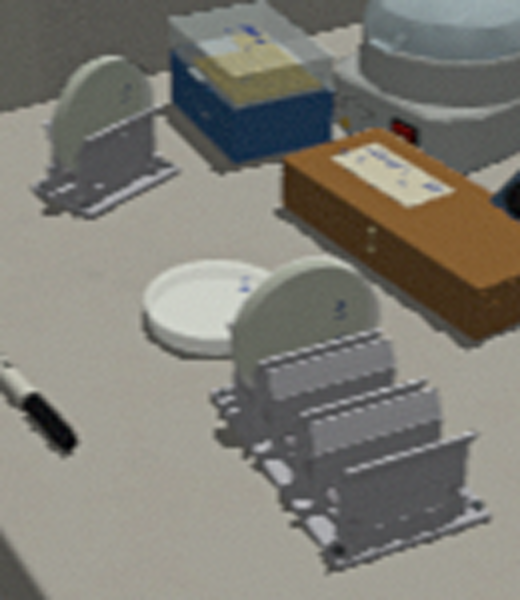

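Call:
{"method": "arm_command", "body": {
  "series": [
    [[0,0,0,0,-3.3,3.6,1],[0,0,0,0,-3.3,3.6,1],[0,0,0,0,-3.3,3.6,1],[0,0,0,0,-3.3,3.6,1],[0,0,0,0,-3.3,3.6,1],[0,0,0,0,-3.3,3.6,1],[0,0,0,0,-3.3,3.6,1],[0,0,0,0,-3.3,3.6,1],[0,0,0,0,-3.3,3.6,1],[-0.14,0,0,0,-3.3,3.6,1]]
  ]
}}

```text
time: 1.15
tool_pos: [0.4512, 0.2088, 0.2482]
tcp_rot: [0.139, 1.568, -0.145]
wrist_force: [-0.1, 1.2, -0.4]
width: 0.997
```

Run:
```python
from h import *
from workcell import bot
s=bot.read_state()
print(s,need(s,(.532,.069,.25),107))
```

```text
{'time': 1.15, 'q': array([ 0.38491099, -0.07048073,  1.97846712, -0.00250659,  1.23721263,
       -1.00374225]), 'joint_vel': array([-0.91315474,  0.0321323 , -0.03001287,  0.00245672, -0.01045337,
       -2.25768113]), 'joint_torque': array([  4.43239912, -33.51354003, -35.21409631,  -0.08880969,
         0.33088133,   2.9982689 ]), 'tool_pos': array([0.45122578, 0.20883329, 0.24819097]), 'tcp_rot': array([ 0.13945841,  1.56822343, -0.14536715]), 'wrist_force': array([-0.09743124,  1.17265134, -0.41105011]), 'torque': array([-0.02481517, -0.01858183, -0.01196225]), 'width': 0.9973990038542002} (array([-0.478, -0.003,  0.003]), array([ -0.15, -12.3 ,  10.47]))
```

Call:
{"method": "arm_command", "body": {
  "series": [
    [[-0.14,0,0,0,-3.0,2.6,1],[-0.14,0,0,0,-2.6,2.9,1],[-0.14,0,0,0,-2.2,3.2,1],[0,0,0,0,0,0,1]]
  ]
}}

```text
time: 1.55
tool_pos: [0.5366, 0.1203, 0.2478]
tcp_rot: [-0.199, 1.564, 0.192]
wrist_force: [0.5, -0.5, 0.0]
width: 0.998
```

```bash
cat >> h.py <<'E'
def snap(bot,n,tag):
    i=bot.camera_info(n);p,d=bot.read_camera(n)
    cv2.imwrite(f"pics/{tag}.png",p);np.savez(f"{tag}.npz",p=p,d=d,K=i["K"],E=i["extrinsics"])
def wcloud(f):
    z=np.load(f);p,d,K,E=z["p"],z["d"],z["K"],z["E"]
    v,u=np.mgrid[:384,:512]
    a=(u-K[0,2])/K[0,0];b=(v-K[1,2])/K[1,1];r=np.hypot(a,b)+1e-9
    t=np.tan(np.minimum(r,1.5))
    X=np.stack([a/r*t*d,b/r*t*d,d],-1)
    return p,d,X@E[:3,:3].T+E[:3,3]
E
python3 - <<'E'
from h import *
from workcell import bot
snap(bot,"wrist","w1")
s=bot.read_state()
print(s["time"],s["tool_pos"],s["q"],need(s,(.532,.069,.25),107))
E
```

```text
1.6 [0.53467769 0.12126477 0.24745469] [ 0.17979685  0.03146665  1.87981298 -0.00392241  1.23520544 -1.63611092] (array([-0.05 , -0.005,  0.003]), array([-0.23, -5.  , -1.54]))
```

View pics/w1.png

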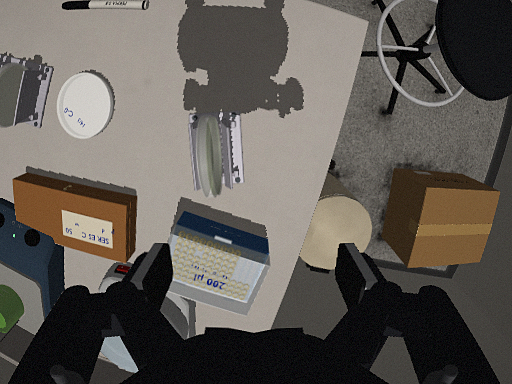

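The wrist view shows the dish in its stand at (208,152) and the gripper clear of the box. I'll measure from this view.

```bash
cat >> h.py <<'E'
def dish(w):
    """w Nx3 points above 0.06: center by rect + axis"""
    q=(w[:,:2]*1000).astype(np.float32)
    (cx,cy),(a,b),t=cv2.minAreaRect(q)
    if a>b: long=t
    else: long=t+90
    top=w[w[:,2]>.085]
    return (round(cx,1),round(cy,1)),(round(a,1),round(b,1)),round((long+90)%180,1),w[:,2].max(),top.mean(0).round(4)
E
python3 - <<'E'
from h import *
p,d,W=wcloud("w1.npz")
def reg(u0,u1,v0,v1,lo,hi):
    w=W[v0:v1,u0:u1].reshape(-1,3);return w[(w[:,2]>lo)&(w[:,2]<hi)]
print(dish(reg(185,245,108,198,.065,.12)))
print(dish(reg(0,60,50,130,.065,.12)))
w=W[60:100,130:160].reshape(-1,3);print("table z",np.median(w[:,2]))
w=reg(185,245,108,198,.045,.06);print(cv2.minAreaRect((w[:,:2]*1000).astype(np.float32)))
# label in-plane line fit
q=reg(185,245,108,198,.07,.12)[:,:2];c=q.mean(0);_,_,V=np.linalg.svd(q-c);print(c,np.degrees(np.arctan2(V[0][1],V[0][0])))
E
```

```text
((529.6, 70.1), (84.6, 15.5), 108.2, np.float64(0.1012834786198844), array([0.5277, 0.0697, 0.0939]))
((508.0, -222.0), (14.5, 85.9), 89.6, np.float64(0.08732147670238638), array([ 0.4834, -0.2168,  0.086 ]))
table z 0.0005932082274304473
((529.416259765625, 69.41302490234375), (86.16438293457031, 44.008155822753906), 16.905046463012695)
[0.52563918 0.06978087] 17.587615476563638
```

Call:
{"method": "arm_command", "body": {
  "series": [
    [[-0.05,0,0,0,-4.5,-1.5,1],[0,0,0,0,-0.7,0,1],[0,0,0,0,0,0,1]]
  ]
}}

```text
time: 1.9
tool_pos: [0.531, 0.0682, 0.2465]
tcp_rot: [-0.234, 1.566, 0.231]
wrist_force: [0.1, 0.2, 0.2]
width: 0.995
```

Run:
```python
from h import *
from workcell import bot
snap(bot,"wrist","w2")
s=bot.read_state()
print(s["time"],s["tool_pos"],need(s,(.532,.069,.25),107))
p,d,W=wcloud("w2.npz")
v,u=np.mgrid[:384,:512]
for r in ((.49,.58,.02,.12),):
    m=(W[...,0]>r[0])&(W[...,0]<r[1])&(W[...,1]>r[2])&(W[...,1]<r[3])&(W[...,2]>.065)&(W[...,2]<.11)
    w=W[m];print(m.sum(),dish(w),u[m].min(),u[m].max(),v[m].min(),v[m].max())
```

```text
1.95 [0.53073715 0.06847881 0.2464317 ] (array([-0.   , -0.009,  0.001]), array([-0.36,  0.01,  0.13]))
1156 ((528.6, 69.3), (83.0, 14.5), 107.3, np.float64(0.10027197284530487), array([0.5275, 0.0688, 0.0942])) 248 262 135 214
```

View pics/w2.png

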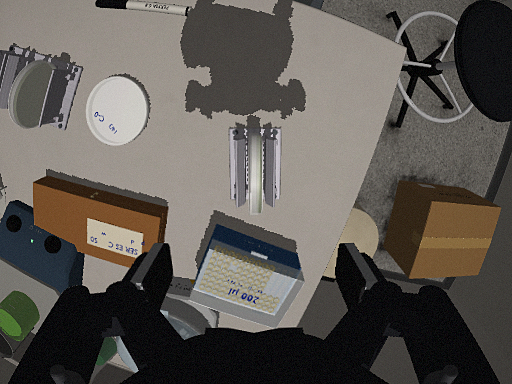

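Dish at (255,175), centred on the finger columns, at about (0.530, 0.069) with axis 107°. Descending.

Call:
{"method": "arm_command", "body": {
  "series": [
    [[0,-0.009,0,4.5,0,0,1],[0,0,0,4.5,0,0,1],[0,0,0,4,0,0,1],[0,0,0,2,0,0,1],[0,0,0,0,0,0,1]]
  ]
}}

```text
time: 2.45
tool_pos: [0.531, 0.0759, 0.0954]
tcp_rot: [-0.233, 1.55, 0.235]
wrist_force: [-0.1, -1.2, 0.8]
width: 0.997
```

Run:
```python
from h import *
from workcell import bot
snap(bot,"wrist","w3")
s=bot.read_state()
print(s["time"],s["tool_pos"],s["wrist_force"],need(s,(.530,.069,.085),107.3))
```

```text
2.5 [0.53168789 0.07604087 0.09670754] [-0.32074524  0.82863772 -0.41596944] (array([-0.004,  0.01 , -0.   ]), array([ 1.17, -0.62, -0.38]))
```

View pics/w3.png

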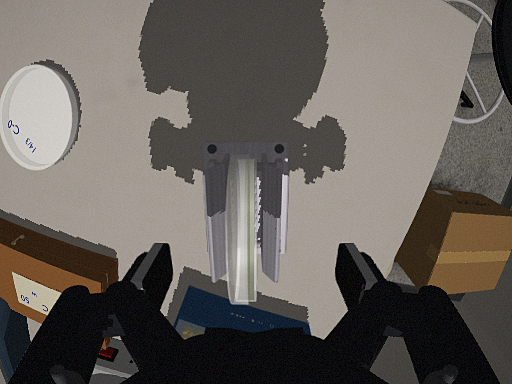

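Dish is now at column ~243, so the tool has drifted about 7 mm in y. Correcting before closing.

Call:
{"method": "arm_command", "body": {
  "series": [
    [[0,0.01,0,1.1,-0.6,-0.4,1],[0,0,0,0,0,0,1]]
  ]
}}

```text
time: 2.7
tool_pos: [0.5311, 0.0704, 0.0876]
tcp_rot: [-0.236, 1.555, 0.235]
wrist_force: [-0.5, -0.7, -0.2]
width: 1.0
```

Run:
```python
from h import *
from workcell import bot
snap(bot,"wrist","w4")
s=bot.read_state()
print(s["time"],s["tool_pos"],s["wrist_force"],need(s,(.530,.069,.085),107.3))
p,d,W=wcloud("w4.npz")
m=(W[...,0]>.48)&(W[...,0]<.58)&(W[...,1]>.03)&(W[...,1]<.11)&(W[...,2]>.065)&(W[...,2]<.11)
v,u=np.mgrid[:384,:512]; m&=(u>210)&(u<290)&(v<310)
print(m.sum(),dish(W[m]))
```

```text
2.75 [0.53256132 0.07066596 0.08895267] [ 0.3012134  -0.05460646  0.47133995] (array([-0.002,  0.006,  0.001]), array([ 0.39, -0.08, -0.3 ]))
4483 ((521.0, 67.1), (68.0, 14.8), 107.2, np.float64(0.10005958918315352), array([0.5208, 0.0669, 0.0943]))
```

View pics/w4.png

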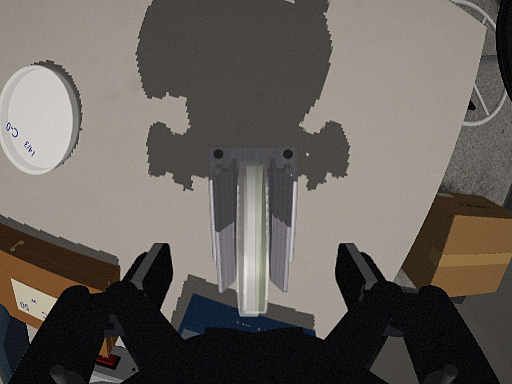

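The dish is at column 253, centred between the fingers. Closing gently.

Call:
{"method": "arm_command", "body": {
  "series": [
    [[0,0,0,0.3,0,-0.2,1],[0,0,0,0,0,0,0.3],[0,0,0,0,0,0,0.3],[0,0,0,0,0,0,0.3],[0,0,0,0,0,0,0],[0,0,0,0,0,0,0],[0,0,0,0,0,0,0],[0,0,0,0,0,0,0]]
  ],
  "newtons": 30
}}

```text
time: 3.55
tool_pos: [0.534, 0.07, 0.0901]
tcp_rot: [-0.234, 1.544, 0.233]
wrist_force: [0.5, 1.0, 0.1]
width: 0.168
```

Run:
```python
from h import *
from workcell import bot
snap(bot,"wrist","w5")
s=bot.read_state()
print(s["time"],s["tool_pos"],s["wrist_force"],s["width"]*85,need(s,(.530,.069,.085),107.3))
```

```text
3.6 [0.53399515 0.07001623 0.09015843] [0.02935084 0.05710224 0.76904723] 14.564749115131825 (array([-0.004,  0.014,  0.003]), array([ 0.51,  0.02, -0.42]))
```

View pics/w5.png

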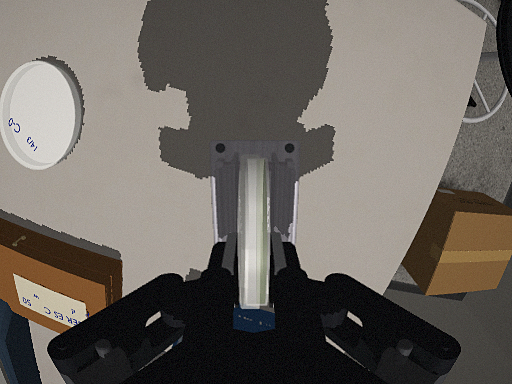

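Gripped at 14.6 mm. Lifting straight up in slower rows.

Call:
{"method": "arm_command", "body": {
  "series": [
    [[0,0,0,-1,0,0,0],[0,0,0,-2,0,0,0],[0,0,0,-2,0,0,0],[0,0,0,-2.5,0,0,0],[0,0,0,-3.5,0,0,0],[0,0.01,0,-4,0,0,0],[0,0,0,-3,0,0,0],[0,0,0,0,0,0,0]]
  ]
}}

```text
time: 4.4
tool_pos: [0.5297, 0.0696, 0.2789]
tcp_rot: [-0.236, 1.558, 0.233]
wrist_force: [-0.3, -0.1, -0.7]
width: 0.165
```

Run:
```python
from h import *
from workcell import bot
snap(bot,"wrist","w6");snap(bot,"top","t6")
s=bot.read_state()
print(s["time"],s["tool_pos"],s["wrist_force"],s["width"]*85,need(s,(.503,-.28,.25),83.3))
p=np.load("t6.npz")["p"];cv2.imwrite("pics/t6z.png",cv2.resize(p[140:240,130:350],None,fx=3.5,fy=3.5,interpolation=cv2.INTER_CUBIC))
```

```text
4.5 [0.52754838 0.0694294  0.27417686] [-0.62854954  0.46947908 -1.53493193] 13.961346357072049 (array([ 0.415, -0.007,  0.002]), array([  2.52, -32.68, -12.6 ]))
```

View pics/w6.png

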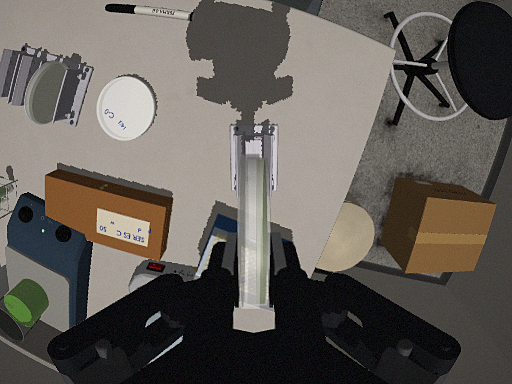

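View pics/t6z.png

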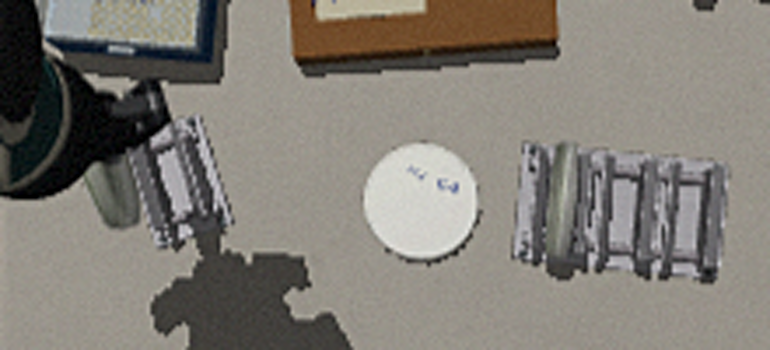

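Dish lifted and held, stand empty. Moving it over to the rack, high up.

Call:
{"method": "arm_command", "body": {
  "series": [
    [[0,0,0,0,-2.5,-1,0],[0,0,0,0,-4.4,-1.7,0],[0,0,0,0,-4.4,-1.7,0],[0,0,0,0,-4.4,-1.7,0],[0.1,0,0,0,-4.4,-1.7,0],[0.1,0,0,0,-4.4,-1.2,0],[0.1,0,0,0,-3,-0.4,0],[0.1,0,0,0,-1,0,0],[0,0,0,0,0,0,0]]
  ]
}}

```text
time: 5.4
tool_pos: [0.4961, -0.2384, 0.2526]
tcp_rot: [0.094, 1.607, -0.084]
wrist_force: [1.4, -0.2, -0.4]
width: 0.168
```

Run:
```python
from h import *
from workcell import bot
snap(bot,"wrist","w7")
s=bot.read_state()
print(s["time"],s["tool_pos"],s["q"],s["wrist_force"],s["width"]*85,need(s,(.497,-.327,.25),83.3))
```

```text
5.45 [ 0.4959125  -0.2375631   0.25234504] [-0.48615712  0.05277257  1.84896479 -0.01036226  1.27849946 -1.94382928] [-1.76150905 -0.06796561 -1.67395736] 13.535136062169514 (array([ 0.007, -0.04 , -0.005]), array([ 0.15, -8.88,  1.1 ]))
```

View pics/w7.png

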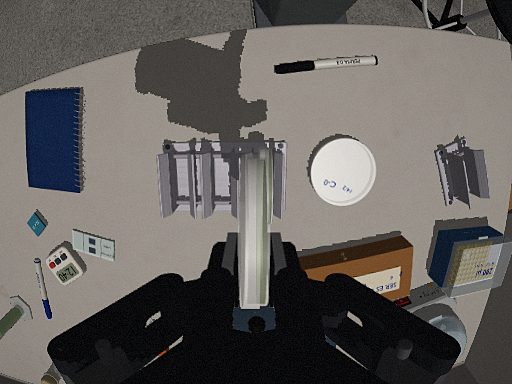

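Rack in view: end slot around (182,180), middle (225,180), neighbour hidden behind the held dish. I'll measure dividers from this view and refine the neighbour from top (t6).

Run:
```python
from h import *
def nb(W,mask):
    w=W[mask];return dish(w)
for f,fn in (("t6.npz",cloud),("scene0.npz",cloud),("top0.npz",cloud),("w2.npz",wcloud)):
    p,d,W=fn(f)
    m=(W[...,0]>.44)&(W[...,0]<.57)&(W[...,1]>-.27)&(W[...,1]<-.19)&(W[...,2]>.065)&(W[...,2]<.11)
    print(f,m.sum(),nb(W,m))
p,d,W=wcloud("w7.npz")
v,u=np.mgrid[:384,:512]
for f,fn,b in (("w7.npz",wcloud,(155,236,135,230)),("t6.npz",cloud,(272,345,160,225)),("top0.npz",cloud,(272,345,160,225))):
    p,d,W=fn(f); B=(u>b[0])&(u<b[1])&(v>b[2])&(v<b[3])
    w=W[B&(W[...,2]>.045)&(W[...,2]<.062)&(W[...,1]<-.2)]
    # rotation that sharpens divider profile
    best=[]
    for a in np.arange(76,92,.5):
        y=np.array([np.cos(np.radians(a)),np.sin(np.radians(a))])
        h,_=np.histogram(w[:,:2]@y,np.arange(-.40,.0,.002));best.append((np.sum(h.astype(float)**2),a))
    best.sort();a=np.mean([k[1] for k in best[-3:]]);print(f,"angle",best[-4:])
    a=83.3;y=np.array([np.cos(np.radians(a)),np.sin(np.radians(a))]);x=np.array([y[1],-y[0]])
    h,e=np.histogram(w[:,:2]@y,np.arange(-.32,-.1,.003));print([(round(k,3),int(n)) for k,n in zip(e,h) if n])
    X=w[:,:2]@x;print("x range",np.percentile(X,[0,1,5,95,99,100]).round(4))
    tb=W[B&(abs(W[...,2])<.004)];print("table",tb[:,2].mean() if len(tb) else None)
a=83.3;y=np.array([np.cos(np.radians(a)),np.sin(np.radians(a))]);x=np.array([y[1],-y[0]])
print("pred end",np.array([.497,-.327])@y,np.array([.497,-.327])@x)
cv2.imwrite("pics/w7z.png",cv2.resize(np.load("w7.npz")["p"][120:240,140:300],None,fx=4,fy=4,interpolation=cv2.INTER_CUBIC))
```

```text
t6.npz 207 ((509.3, -228.2), (15.0, 85.8), 83.8, np.float64(0.0998762018198609), array([ 0.5091, -0.2282,  0.093 ]))
scene0.npz 421 ((505.7, -227.8), (17.7, 84.9), 84.1, np.float64(0.09785576630693332), array([ 0.5022, -0.2306,  0.0913]))
top0.npz 204 ((510.3, -228.2), (14.8, 84.0), 83.4, np.float64(0.10178682942186401), array([ 0.5089, -0.2281,  0.0933]))
w2.npz 1380 ((508.2, -226.3), (17.1, 86.8), 83.5, np.float64(0.10075582483118423), array([ 0.5064, -0.2243,  0.0927]))
w7.npz angle [(np.float64(210249.0), np.float64(83.0)), (np.float64(211707.0), np.float64(82.5)), (np.float64(212273.0), np.float64(82.0)), (np.float64(215619.0), np.float64(83.5))]
[(np.float64(-0.29), 51), (np.float64(-0.287), 205), (np.float64(-0.284), 232), (np.float64(-0.281), 154), (np.float64(-0.278), 2), (np.float64(-0.257), 6), (np.float64(-0.254), 91), (np.float64(-0.251), 108), (np.float64(-0.248), 155), (np.float64(-0.245), 38), (np.float64(-0.239), 96), (np.float64(-0.236), 208), (np.float64(-0.233), 218), (np.float64(-0.23), 48), (np.float64(-0.206), 40), (np.float64(-0.203), 148), (np.float64(-0.2), 
[... 1340 characters left out ...]
 41), (np.float64(-0.281), 13), (np.float64(-0.254), 20), (np.float64(-0.251), 29), (np.float64(-0.248), 27), (np.float64(-0.242), 4), (np.float64(-0.239), 32), (np.float64(-0.236), 44), (np.float64(-0.233), 26), (np.float64(-0.23), 4), (np.float64(-0.206), 7), (np.float64(-0.203), 28), (np.float64(-0.2), 30), (np.float64(-0.197), 19), (np.float64(-0.191), 14), (np.float64(-0.188), 36), (np.float64(-0.185), 37), (np.float64(-0.182), 14), (np.float64(-0.161), 15), (np.float64(-0.155), 23), (np.float64(-0.152), 29), (np.float64(-0.149), 34), (np.float64(-0.146), 3)]
x range [0.495  0.4959 0.499  0.5671 0.57   0.5704]
table -0.00029805336295923726
pred end -0.2667814460607163 0.5317571438521095
```

View pics/w7z.png

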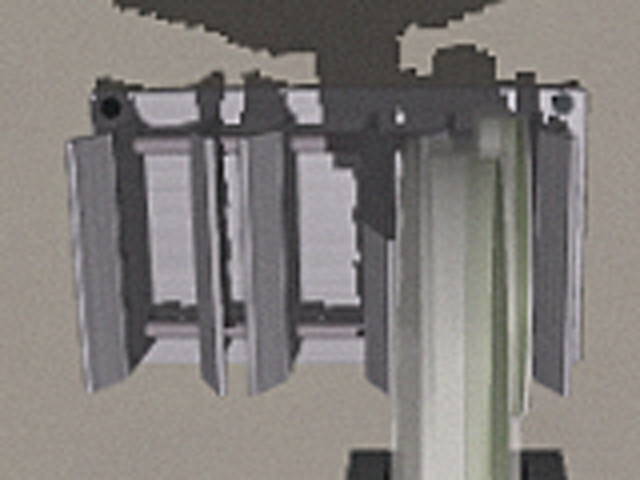

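```bash
cat >> h.py <<'E'
def held(f,s,b):
    """circle-rim of held dish in tool frame (mm): fit to points in image box b"""
    p,d,W=wcloud(f);v,u=np.mgrid[:384,:512]
    T=(W-s["tool_pos"])@R.from_rotvec(s["tcp_rot"]).as_matrix()*1000
    m=(u>b[0])&(u<b[1])&(v>b[2])&(v<b[3])&(T[...,0]>-20)&(T[...,0]<100)&(abs(T[...,1])<14)&(abs(T[...,2])<60)
    q=T[m];A=np.c_[q[:,0],q[:,2]]
    # rim points: fit centre with R=45
    from scipy.optimize import least_squares
    r=least_squares(lambda c:np.hypot(A[:,0]-c[0],A[:,1]-c[1])-45,[37,-4],loss="soft_l1",f_scale=1.0)
    return len(q),"centre x,z",r.x.round(1),"rms",np.sqrt(np.mean(r.fun**2)).round(2),"y range",np.percentile(q[:,1],[2,50,98]).round(1)
E
python3 - <<'E'
from h import *
from workcell import bot
s=bot.read_state()
print(held("w7.npz",s,(236,275,148,310)))
print(s["tool_pos"],need(s,(.4972,-.3273,.25),83.3))
E
```

```text
(5249, 'centre x,z', array([36.6, -3. ]), 'rms', np.float64(2.77), 'y range', array([-7.8, -0.5,  7.7]))
[ 0.4959125  -0.2375631   0.25234504] (array([ 0.007, -0.04 , -0.005]), array([ 0.15, -8.91,  1.12]))
```

Call:
{"method": "arm_command", "body": {
  "series": [
    [[0.007,-0.04,0,0,-4.5,0.7,0],[0,0,0,0,-3.5,0.7,0],[0,0,0,0,-0.8,0,0],[0,0,0,0,0,0,0]]
  ]
}}

```text
time: 5.85
tool_pos: [0.4994, -0.3221, 0.246]
tcp_rot: [0.09, 1.574, -0.071]
wrist_force: [-0.1, 0.6, -1.2]
width: 0.162
```

Run:
```python
from h import *
from workcell import bot
snap(bot,"wrist","w8")
s=bot.read_state()
print(s["time"],s["tool_pos"],s["wrist_force"],need(s,(.5007,-.3277,.0895),83.3))
print(held("w8.npz",s,(236,275,148,310)))
```

```text
5.9 [ 0.4994285  -0.32155412  0.24592279] [-0.229748   -0.36936451 -0.42557944] (array([ 0.015, -0.006, -0.012]), array([15.63, -0.79,  0.28]))
(5249, 'centre x,z', array([36.8, -3.3]), 'rms', np.float64(2.77), 'y range', array([-7.6, -0.4,  8. ]))
```

View pics/w8.png

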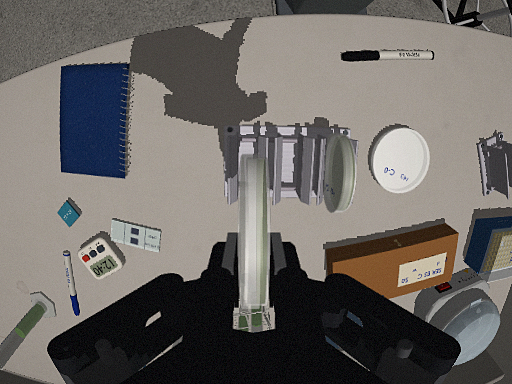

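Held dish hangs at column ~255, with the end slot (~245) just below it and the neighbour upright at (341,175). Lowering to just above the lips, then rechecking.

Call:
{"method": "arm_command", "body": {
  "series": [
    [[0.01,0,-0.012,3,-0.8,0.2,0],[0,0,0,3,0,0,0],[0,0,0,2,0,0,0],[0,0,0,0,0,0,0]]
  ]
}}

```text
time: 6.3
tool_pos: [0.5018, -0.3225, 0.1644]
tcp_rot: [0.082, 1.574, -0.079]
wrist_force: [-0.3, 0.3, -0.6]
width: 0.159
```

Run:
```python
from h import *
from workcell import bot
snap(bot,"wrist","w9")
s=bot.read_state()
print(s["time"],s["tool_pos"],s["wrist_force"],need(s,(.5007,-.3277,.0895),83.3))
```

```text
6.35 [ 0.5025443  -0.3229212   0.16600993] [-0.15857002  1.49471409 -1.09352815] (array([ 0.014, -0.003, -0.001]), array([ 7.65, -0.5 , -0.11]))
```

View pics/w9.png

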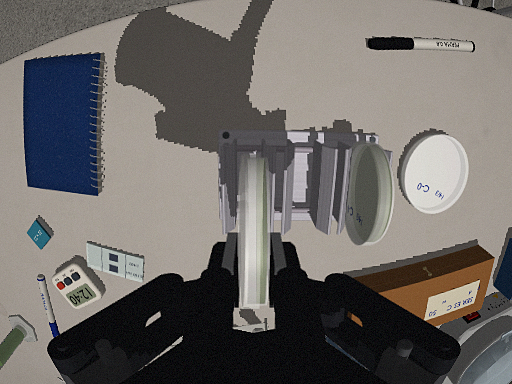

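Call:
{"method": "arm_command", "body": {
  "series": [
    [[0.014,0,0,0.8,-0.5,-0.1,0],[0,0,0,0.5,0,0,0],[0,0,0,0,0,0,0]]
  ]
}}

```text
time: 6.65
tool_pos: [0.5032, -0.3273, 0.1558]
tcp_rot: [0.089, 1.567, -0.091]
wrist_force: [0.0, -0.6, -0.0]
width: 0.16
```

Run:
```python
from h import *
from workcell import bot
snap(bot,"wrist","w10")
s=bot.read_state()
print(s["time"],s["tool_pos"],s["wrist_force"],need(s,(.5007,-.3277,.0895),83.3))
p,d,W=wcloud("w10.npz");v,u=np.mgrid[:384,:512]
a=83.3;y=np.array([np.cos(np.radians(a)),np.sin(np.radians(a))])
w=W[(u>180)&(u<340)&(v<232)&(v>110)&(W[...,2]>.05)&(W[...,2]<.06)&(W[...,1]<-.2)]
h,e=np.histogram(w[:,:2]@y,np.arange(-.3,-.18,.003));print([(round(k,3),int(n)) for k,n in zip(e,h) if n])
cv2.imwrite("pics/w10z.png",cv2.resize(p[110:320,180:340],None,fx=2.8,fy=2.8))
w=W[(u>236)&(u<275)&(v>145)&(v<260)&(W[...,2]>.07)&(W[...,2]<.16)];t=w[:,:2]@y;print("dish y",np.percentile(t,[2,50,98]))
```

```text
6.7 [ 0.50331599 -0.32752652  0.15622214] [-0.30199758 -0.59185286  0.10728558] (array([0.002, 0.003, 0.002]), array([ 6.67, -0.04, -0.28]))
[(np.float64(-0.291), 48), (np.float64(-0.288), 332), (np.float64(-0.285), 352), (np.float64(-0.282), 19), (np.float64(-0.252), 239), (np.float64(-0.249), 362), (np.float64(-0.246), 150), (np.float64(-0.24), 134), (np.float64(-0.237), 288), (np.float64(-0.234), 184), (np.float64(-0.204), 28), (np.float64(-0.201), 355), (np.float64(-0.198), 124), (np.float64(-0.195), 1)]
dish y [-0.27342143 -0.26623084 -0.25759936]
```

View pics/w10z.png

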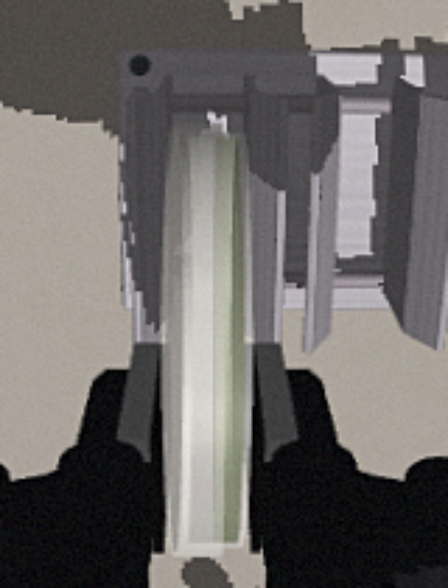

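Dish is over the end slot: dish axis at -0.266, slot centre -0.267. Lowering into the mouth with small corrections.

Call:
{"method": "arm_command", "body": {
  "series": [
    [[0,0,0,1.2,-0.1,-0.2,0],[0,0,0,1.2,0,0,0],[0,0,0,0.6,0,0,0],[0,0,0,0,0,0,0]]
  ]
}}

```text
time: 7.1
tool_pos: [0.5017, -0.3293, 0.1251]
tcp_rot: [0.088, 1.564, -0.093]
wrist_force: [-0.6, -0.1, -0.7]
width: 0.165
```

Run:
```python
from h import *
from workcell import bot
snap(bot,"wrist","w11")
s=bot.read_state()
print(s["time"],s["tool_pos"],s["wrist_force"],s["torque"],need(s,(.5007,-.3282,.0895),83.3))
```

```text
7.15 [ 0.50179137 -0.32932851  0.12544413] [ 0.02937372  0.30987941 -1.18666633] [ 0.0557166  -0.06014981  0.01667527] (array([0.001, 0.005, 0.003]), array([ 3.59,  0.11, -0.14]))
```

View pics/w11.png

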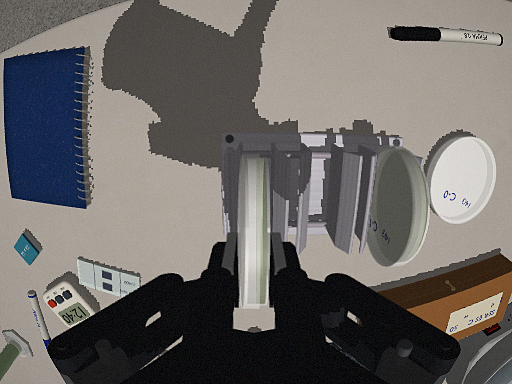

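Well centred in the mouth, no contact. Going on down.

Call:
{"method": "arm_command", "body": {
  "series": [
    [[0,0,0,1.2,0.1,-0.1,0],[0,0,0,1,0,0,0],[0,0,0,0.5,0,0,0],[0,0,0,0,0,0,0]]
  ]
}}

```text
time: 7.55
tool_pos: [0.501, -0.3283, 0.096]
tcp_rot: [0.088, 1.564, -0.093]
wrist_force: [0.6, 0.2, 0.0]
width: 0.167
```

Run:
```python
from h import *
from workcell import bot
s=bot.read_state()
print(s["time"],s["tool_pos"],s["wrist_force"],s["torque"],need(s,(.5007,-.3282,.0895),83.3))
```

```text
7.55 [ 0.50103629 -0.32826596  0.09599768] [0.61630938 0.17981586 0.02294259] [ 0.02479533 -0.0287911   0.02858224] (array([0.001, 0.005, 0.003]), array([ 0.65,  0.  , -0.04]))
```

Call:
{"method": "arm_command", "body": {
  "series": [
    [[0,0,0,0.3,0,0,0],[0,0,0,0.2,0,0,0],[0,0,0,0.1,0,0,0],[0,0,0,0,0,0,0]]
  ]
}}

```text
time: 7.95
tool_pos: [0.5014, -0.3286, 0.0914]
tcp_rot: [0.088, 1.564, -0.093]
wrist_force: [0.5, -0.3, 0.1]
width: 0.163
```

Run:
```python
from h import *
from workcell import bot
snap(bot,"scene","s12");snap(bot,"wrist","w12")
s=bot.read_state()
print(s["time"],s["tool_pos"],s["wrist_force"],s["torque"],s["width"]*85,need(s,(.5007,-.3282,.0895),83.3))
p=np.load("s12.npz")["p"];cv2.imwrite("pics/s12z.png",cv2.resize(p[150:300,210:360],None,fx=3.9,fy=3.9,interpolation=cv2.INTER_CUBIC))
```

```text
8.05 [ 0.50163653 -0.32870929  0.09142524] [1.57354714e-03 5.55338695e-01 1.96575785e+00] [0.05014292 0.08968106 0.00278834] 14.154042441754246 (array([0.002, 0.006, 0.004]), array([ 0.19,  0.04, -0.1 ]))
```

View pics/s12z.png

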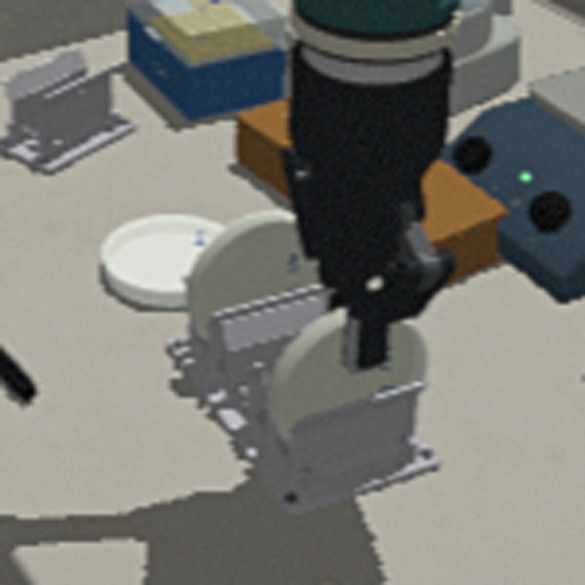

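View pics/w12.png

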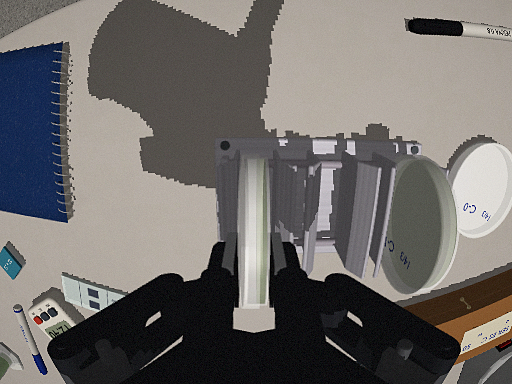

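Dish is in the end slot, neighbour untouched. A couple more mm until the rods push back.

Call:
{"method": "arm_command", "body": {
  "series": [
    [[0,0,0,0.2,0,-0.1,0],[0,0,0,0.1,0,0,0],[0,0,0,0,0,0,0]]
  ]
}}

```text
time: 8.35
tool_pos: [0.5017, -0.3288, 0.0916]
tcp_rot: [0.087, 1.561, -0.094]
wrist_force: [0.8, 0.4, -0.6]
width: 0.164
```

Run:
```python
from h import *
from workcell import bot
s=bot.read_state()
print(s["time"],s["tool_pos"],s["wrist_force"],s["torque"],s["width"]*85)
```

```text
8.35 [ 0.50165217 -0.32879513  0.09163938] [ 0.79455339  0.43310573 -0.63218722] [0.00436173 0.04062909 0.00149426] 13.927100752129691
```

Call:
{"method": "arm_command", "body": {
  "series": [
    [[0,0,0,0.3,0,0,0],[0,0,0,0.2,0,0,0]]
  ]
}}

```text
time: 8.55
tool_pos: [0.502, -0.3291, 0.0913]
tcp_rot: [0.087, 1.561, -0.094]
wrist_force: [-6.2, 4.6, 12.5]
width: 0.165
```

Run:
```python
from h import *
from workcell import bot
s=bot.read_state()
print(s["time"],s["tool_pos"],s["wrist_force"],s["torque"],s["width"]*85)
snap(bot,"wrist","w13")
s=bot.read_state();print(s["tool_pos"],s["wrist_force"],held("w13.npz",s,(236,275,148,310)))
p,d,W=wcloud("w13.npz");v,u=np.mgrid[:384,:512]
w=W[(u>236)&(u<275)&(v>150)&(v<310)];print("max z",np.percentile(w[:,2],[95,99]))
```

```text
8.55 [ 0.50195406 -0.32910306  0.0913382 ] [-6.19441002  4.59385533 12.54655351] [0.924884   0.99192157 0.05429025] 14.02158156099865
[ 0.50199782 -0.32909701  0.09136594] [-5.80396871  4.29530919 14.25540086] (5958, 'centre x,z', array([37.1, -3.8]), 'rms', np.float64(4.92), 'y range', array([-8.8,  0.7, 13.6]))
max z [0.10499421 0.11055228]
```

The rods now push back (12–14 N) at nearly the z measured when the dish was seated in the stand. I'll ease off the side load, then open a little.

Call:
{"method": "arm_command", "body": {
  "series": [
    [[0,0,0,0,0.1,-0.1,0],[0,0,0,0,0,0,0]]
  ]
}}

```text
time: 8.8
tool_pos: [0.5016, -0.3284, 0.0921]
tcp_rot: [0.086, 1.559, -0.095]
wrist_force: [-0.1, -0.3, -0.6]
width: 0.165
```

Run:
```python
from h import *
from workcell import bot
s=bot.read_state()
print(s["time"],s["tool_pos"],s["wrist_force"],s["torque"],s["width"]*85,need(s,(.5007,-.3282,.0895),83.3))
```

```text
8.8 [ 0.50159392 -0.32841082  0.09211925] [-0.11141245 -0.28177885 -0.62484861] [-0.01737089 -0.00249558 -0.01714584] 14.020737719543092 (array([0.002, 0.01 , 0.005]), array([ 0.26,  0.01, -0.09]))
```

Call:
{"method": "arm_command", "body": {
  "series": [
    [[0,0,0,0,0,0,0.22],[0,0,0,0,0,0,0.28],[0,0,0,0,0,0,0.36],[0,0,0,0,0,0,0.45],[0,0,0,0,0,0,0.45]]
  ]
}}

```text
time: 9.3
tool_pos: [0.5015, -0.3284, 0.0904]
tcp_rot: [0.086, 1.56, -0.094]
wrist_force: [0.3, 0.5, -0.1]
width: 0.449
```

Run:
```python
from h import *
from workcell import bot
s=bot.read_state()
print(s["time"],s["tool_pos"],s["wrist_force"],s["width"]*85)
snap(bot,"wrist","w14")
```

```text
9.3 [ 0.50149293 -0.32843379  0.09044058] [ 0.33834642  0.48291867 -0.11810707] 38.18866409087006
```

View pics/w14.png

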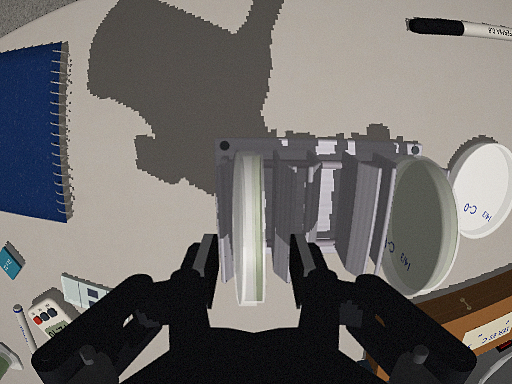

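The fingers are clear of the dish on both sides, and it stands in the slot leaning slightly on the outer divider. Withdrawing straight up.

Call:
{"method": "arm_command", "body": {
  "series": [
    [[0,0,0,-1.5,0,0,0.45],[0,0,0,-2.5,0,0,0.45],[0,0,0,-3,0,0,0.45],[0,0,0,-4,0,0,0.45],[0,0,0,-4,0,0,0.45],[0,0,0,-2,0,0,0.45],[0,0,0,0,0,0,0.45]]
  ]
}}

```text
time: 10.05
tool_pos: [0.4995, -0.3271, 0.2721]
tcp_rot: [0.086, 1.56, -0.095]
wrist_force: [0.6, 0.1, 0.1]
width: 0.451
```

Run:
```python
from h import *
from workcell import bot
s=bot.read_state()
print(s["time"],s["tool_pos"],s["wrist_force"],s["width"]*85)
snap(bot,"wrist","w15");snap(bot,"scene","s15")
p=np.load("s15.npz")["p"];cv2.imwrite("pics/s15z.png",cv2.resize(p[150:300,210:360],None,fx=3.9,fy=3.9,interpolation=cv2.INTER_CUBIC))
for f,fn in (("w15.npz",wcloud),("s15.npz",cloud)):
    p,d,W=fn(f)
    for y0,y1 in ((-.37,-.29),(-.26,-.19)):
        m=(W[...,0]>.43)&(W[...,0]<.57)&(W[...,1]>y0)&(W[...,1]<y1)&(W[...,2]>.065)&(W[...,2]<.11)
        print(f,m.sum(),dish(W[m]))
```

```text
10.05 [ 0.49952044 -0.32706522  0.27205873] [0.62880452 0.10523054 0.14754803] 38.35147147738345
w15.npz 1031 ((493.5, -329.4), (14.7, 83.0), 84.6, np.float64(0.1001289965362902), array([ 0.4927, -0.3295,  0.0941]))
w15.npz 1304 ((507.1, -227.3), (15.9, 86.0), 83.2, np.float64(0.10033295056125685), array([ 0.5052, -0.2284,  0.0937]))
s15.npz 499 ((494.2, -330.6), (18.4, 86.0), 85.7, np.float64(0.09800407739203393), array([ 0.4907, -0.3329,  0.0916]))
s15.npz 419 ((505.6, -227.6), (18.4, 83.9), 84.0, np.float64(0.0982316605574971), array([ 0.5029, -0.2307,  0.0913]))
```

View pics/w15.png

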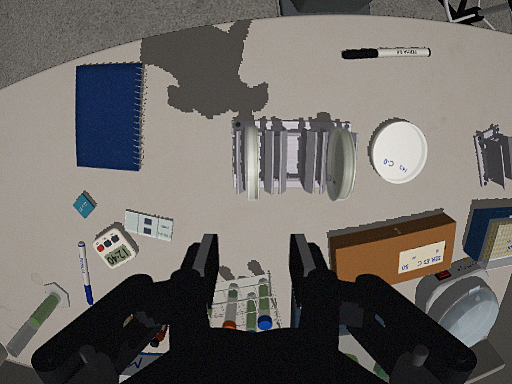

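View pics/s15z.png

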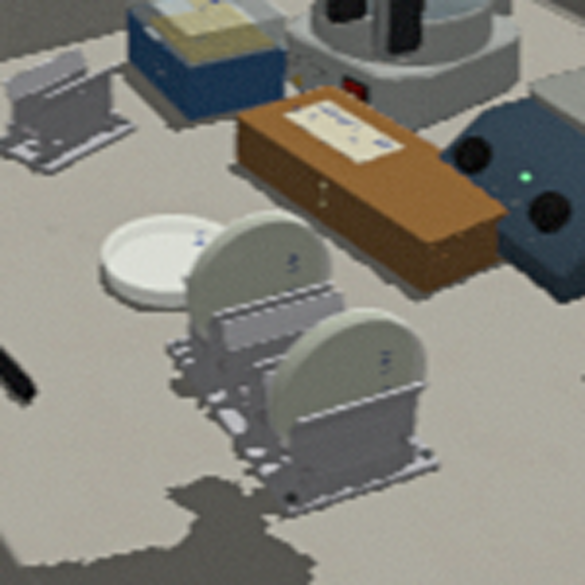

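```bash
python3 -c "
from workcell import bot
print(bot.finish_job(), bot.read_state()['time'])"
```

```text
the job is handed in; nothing more can be done
the job is handed in; nothing more can be done
```

The dish is in the free end slot of the rack, standing on edge, and the middle slot is empty between the two dishes. I handed the job in at about 10.1 s, with the gripper open and well clear above the rack.

I lowered the dish until the rods pushed back with 12–14 N, eased off that load, and only then opened the fingers.

**Last checks:**
- **Seating:** The moved dish and the neighbour have matching top rims: 100 and 100 mm in the wrist view, 98 and 98 mm in the scene view.
- **Neighbour:** It measured within 1–2 mm of where it was before the move, and its angle is unchanged.

**Small disagreements:**
- **Position in the slot:** The moved dish measured at about (0.494, -0.330), against an expected slot centre of (0.497, -0.327).
- **Axis:** Its axis is about 1–2° off the slot's. It appears to lean lightly within the slot's play.
- **Drift:** The arm drifted a few millimetres on some descents. I corrected this before the grasp and before entering the slot.

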